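Put the two loose chisels back in their tray

ROBOT

A 7-joint arm with a two-finger parallel gripper is mounted at the origin on the work surface. World frame = base frame: x ahead of the robot, y to its left, z up, the work surface at z = 0. Lengths are in m, angles in rad, forces in N, time in s.
With the tool pointing down it reaches from about 0.425 to 0.925 m from the base axis. Payload 6.8 kg.
Tool frame: the origin (TCP) lies midway between the tips of the shut fingers; the grasp point (between the pads) lies 19 mm behind it (grip_depth is the distance from the TCP to the grasp point, in m); x points along the fingers, z is the direction in which the jaws open and shut, and the axes are right-handed (so a half turn about x gives the same grasp; the last joint's range is limited). The gripper opens to 88 mm and grips with 3 to 60 N. Pads are 20 mm wide; open, the fingers measure 115 mm over their backs; the gripper's body (75 mm by 178 mm) begins 61 mm behind the grasp point.
Start: joints at [-1.412, 0.477, 0.022, 1.555, -0.011, 1.109, -0.083], TCP at [0.178, 0.651, 0.223] pointing down, gripper open.
Joint ranges: [-2.96, 2.96], [-0.34, 2.1], [-1.41, 1.46], [0.24, 2.44], [-1.37, 4.51], [0.17, 1.92], [-2.96, 2.96]. Speed limits (rad/s): [2.39, 2.39, 3.14, 3.14, 3.14, 3.14, 3.14].

INTERFACE

Orientations are given as a unit quaternion [w, x, y, z].
In Python, from station import * gives the robot as it stands.
- The arm moves only by the tool move_arm, never from a script. Its arguments are lists of equal length, an entry for each row: "linear": the shift along the tool's x, y, z in mm, a list of three; "rot": the turn, a rotation vector about the tool's x, y, z in degrees, a list of three; "hand": the opening, from -1 (shut) to 1 (fully open), so that 0 is half open. A call has 1 to 12 rows; each row is the pose to reach, as a shift and turn from the pose commanded when the call began, along the tool's axes at that moment; what a row does not reach only later rows make up. A row lasts 1/10 s, in which the tool goes at most 50 mm and 8.59 degrees, less where a joint would pass 70% of its speed; a pose out of reach is approached as far as the arm can. A call with a gripper value outside its range is refused whole. The fingers move at their own pace and stop on an object; "squeeze" is the grip in N (left out, the last holds). Time passes only in rows, so rows that repeat a pose let the fingers close. It gives the time, the measured TCP pose, the force and the opening at its end, in the units of the state.
- read_state(): the state, without advancing time (a new reading comes with each control period).
- get_image(name): name is "side" or "top"; returns (picture, depth): 400x640x3 uint8, blue, green, red; 400x640 float32, m along the optical axis (not along the pixel's ray), 0 where there is no reading.
- calibration(name): a dict with "fov_y" (degrees; the focal length in pixels is half the picture's height over the tangent of half this angle, whatever the lens; pixels are square), "cx", "cy" (the principal point, pixels), "distortion" ([k1, k2, p1, p2, k3] as OpenCV has them; the pictures are not rectified), "origin" and "orientation" of the camera in the world. Camera axes: x right, y down, z forward; pixel columns grow to the right and rows downward; lengths in m; the calibration is good to about 2 mm. A picture is of the moment at which its call begins. calibration takes no time and is no camera call.
- sign_off(): hands the job in, once; it reports no verdict.
Trained networks look in the newest picture that a camera, given by its name, has taken for a name from the list of things; names that differ only in an ending like _2 or _b are one class to them, and where a whole thing is asked for, a point or a joint stands for the part that bears it (a point fixed in the world has none). Each returns a list of dicts, best first, with "conf" (0 to 1); they miss things now and then, are a little off and sometimes report something else, mostly with a low value. They report only what shows in the picture. A call takes as long as a camera call. They do not tell look-alikes from the thing itself.
- boxes_of(camera, name): "xyz" ([x, y, z] in m, in the coordinates of the camera as it stood for that picture, good to about 4 mm: the middle of the surface that is visible of it).
- cut_out(camera, name): "pixels" (400x640 bool, what is visible of it).
- pinpoint(camera, name): "xyz" ([x, y, z] in m, in the coordinates of the camera as it stood for that picture, good to about 4 mm: a listed point, or the origin of a listed thing).
The state is a dict: "time": time; "joint_pos": joint angles; "qvel": joint speeds; "tau": joint torques, N m; "eef_pos": TCP position; "orientation": TCP orientation; "ft_force": force on the tool from outside, world axes, zero at the start; "wrist_torque": the same for the moment, N m; "width": finger opening in m.
Only numpy, scipy, OpenCV 4.12 (cv2) and the standard library are available. Lean on these libraries where they do the work, as an engineer would, in place of code of your own. Each camera call takes 0.05 s, during which the arm holds its last target. There are 200 camera calls.

TASK

Two chisels of the set of four are lying loose on the bench. Lay them back in the open wooden tray, one to a lane between the two chisels already in it, flat on the tray's floor and straight, cutting edges pointing the same way as those two, so that the four run in order of blade width. Set them down rather than dropping them, and leave the chisels already in the tray and the other things on the bench where they are.

Things in the scene. Friction and masses are not known exactly. Their poses are not given: they have to be found in the camera images.
- tray: open wooden chisel tray, fixed, 296 x 270 mm, walls 8 thick and 32 high, floor top 6 mm above the bench. Origin: centre of its underside; x along the lanes to the blade end, y across, z up. Lane centres at y = +87, +29, -29, -87 mm. Dividers 6 thick, 14 above the floor, at y = +58, 0, -58, only between the blades (x = 40 to 140); open between the handles. Outer lanes taken, inner two empty
- lane_left (a point): empty inner lane at y = +29 mm of the tray: where the origin of a chisel lying mid-lane comes (tray x = -30 mm, at the floor top; it may lie up to 17 mm further either way along x). x points along the lane to the blade end
- lane_right (a point): the same for the empty inner lane at y = -29 mm of the tray
- chisel32: The widest, in an outer lane of the tray (either side), edge to tray +x. Steel blade 32 mm wide, 4 thick, 95 long; neck 32 long; octagonal wood handle 118 long, 29 to 20 across; 190 g. Origin on its underside below the handle, 92 mm from the butt, 153 from the edge: grip here, 22 wide x 22 high (balances 10-50 mm nearer the blade). x from handle to cutting edge, z up as it lies; z = 0 on the bench
- chisel6: The narrowest, in the other outer lane, edge to tray +x. Steel blade 6 mm wide, 6 thick, 95 long; neck 32 long; octagonal wood handle 118 long, 29 to 20 across; 110 g. Origin on its underside below the handle, 92 mm from the butt, 153 from the edge: grip here, 22 wide x 22 high (balances 10-50 mm nearer the blade). x from handle to cutting edge, z up as it lies; z = 0 on the bench
- chisel25: Loose on the bench, flat, any angle; belongs next to the 32. Steel blade 25 mm wide, 4 thick, 95 long; neck 32 long; octagonal wood handle 118 long, 29 to 20 across; 170 g. Origin on its underside below the handle, 92 mm from the butt, 153 from the edge: grip here, 22 wide x 22 high (balances 10-50 mm nearer the blade). x from handle to cutting edge, z up as it lies; z = 0 on the bench
- chisel12: Loose on the bench, flat, any angle; belongs next to the 6. Steel blade 12 mm wide, 4 thick, 95 long; neck 32 long; octagonal wood handle 118 long, 29 to 20 across; 130 g. Origin on its underside below the handle, 92 mm from the butt, 153 from the edge: grip here, 22 wide x 22 high (balances 10-50 mm nearer the blade). x from handle to cutting edge, z up as it lies; z = 0 on the bench
- chisel25_tip (a point): middle of the cutting edge of the 25 mm chisel, 1 mm above its underside
- chisel12_tip (a point): middle of the cutting edge of the 12 mm chisel, 1 mm above its underside
- tape_measure: bystander: yellow and black tape measure, 90 x 42 x 67 mm high, standing; origin under its centre
- honing_guide: bystander: small metal honing guide, 30 x 74 x 24 mm high; origin under its centre
- pencil: bystander: flat red carpenter's pencil, 173 x 14 x 8 mm, along its own x; origin under its middle
- try_square: bystander: try square lying flat, dark wooden stock 115 mm along its own y, steel blade reaching 168 mm along its own +x, 17 mm high; origin under the middle of the stock
- oilstone: bystander: grey sharpening stone on a wooden base, 240 mm along its own x, 85 mm wide, 34 mm high; origin under its centre
- mallet: bystander: wooden joiner's mallet lying on its side, head 140 x 90 x 62 mm high, handle reaching 330 mm along its own +y; origin under the centre of the head
- glue: bystander: white glue bottle, 58 mm in diameter, 150 mm tall, standing; origin under its centre
There are look-alikes about, which are no part of the job. Leave any orange or red look-alike of the chisel12 alone.

How it is judged:
At the end, for the whole second after the job is handed in: Both at rest in the inner lanes, 25 next to 32, 12 next to 6: handle within 18 mm and edge within 20 mm of the lane's centre line, on the tray floor (within 6 mm, 0.12 rad of flat), parallel to the lane within 0.15 rad, edge at the blade end; the 32 and 6 moved under 20 mm (((y of chisel32 in the frame of tray above 0 m and y of chisel25 in the frame of tray between 0.011 and 0.047 m and y of chisel25_tip in the frame of tray between 0.009 and 0.049 m and x of each of chisel25_tip, chisel12_tip in the frame of tray above 0.09 m and z of each of chisel25, chisel12 in the frame of tray below 0.012 m and z of each of chisel25_tip, chisel12_tip in the frame of tray below 0.014 m and angle between the x axis of each of chisel25, chisel12 and the x axis of tray, either way round below 0.15 rad and angle between the z axis of each of chisel25, chisel12 and the z axis of tray, either way round below 0.12 rad and linear speed of each of chisel25, chisel12 below 0.02 m/s and angular speed of each of chisel25, chisel12 below 0.2 rad/s and y of chisel12 in the frame of tray between -0.047 and -0.011 m and y of chisel12_tip in the frame of tray between -0.049 and -0.009 m) or (y of chisel32 in the frame of tray below 0 m and y of chisel25 in the frame of tray between -0.047 and -0.011 m and y of chisel25_tip in the frame of tray between -0.049 and -0.009 m and x of each of chisel25_tip, chisel12_tip in the frame of tray above 0.09 m and z of each of chisel25, chisel12 in the frame of tray below 0.012 m and z of each of chisel25_tip, chisel12_tip in the frame of tray below 0.014 m and angle between the x axis of each of chisel25, chisel12 and the x axis of tray, either way round below 0.15 rad and angle between the z axis of each of chisel25, chisel12 and the z axis of tray, either way round below 0.12 rad and linear speed of each of chisel25, chisel12 below 0.02 m/s and angular speed of each of chisel25, chisel12 below 0.2 rad/s and y of chisel12 in the frame of tray between 0.011 and 0.047 m and y of chisel12_tip in the frame of tray between 0.009 and 0.049 m)) and distance of each of chisel32, chisel6 from where it was at the start of the episode below 0.02 m); the robot touches nothing.
It fails at once if the 25 mm chisel is dropped or thrown: it moves faster than 0.8 m/s while the fingers do not hold it (linear speed of chisel25 above 0.8 m/s and not (contact force between the fingers and chisel25 above 0.01 N)).
It fails at once if the 12 mm chisel is dropped or thrown: it moves faster than 0.8 m/s while the fingers do not hold it (linear speed of chisel12 above 0.8 m/s and not (contact force between the fingers and chisel12 above 0.01 N)).
It fails at once if a chisel already in the tray is moved by more than 25 mm (distance of any of chisel32, chisel6 from where it was at the start of the episode above 0.025 m).
It fails at once if a bystander is moved by more than 25 mm (distance of any of tape_measure, honing_guide, pencil, try_square, oilstone, mallet, glue from where it was at the start of the episode above 0.025 m).
It also fails if it takes over 58 s, if anything falls off the work surface, if the arm or the gripper's body presses on something with over 40 N, if the wrist force passes 120 N, or if a joint passes its speed limit or range.

## Working session

There is one attempt and no reset: what is moved stays moved. The work goes in short steps, Python scripts to look and compute and a tool call to move; the robot and the scene stay as the last step left them, time stands still between calls to the robot, and variables do not carry over. Pictures are saved under pics/ and viewed, about 8 in all and at most 12, crops included, and the job is handed in when it is done.

Besides the shell and the picture viewer there is one more tool, called after "Emit:" as name(argument=value, ...) on one line, values as JSON. move_arm: Moves the arm, as the interface text tells. Its arguments: {"type":"object","properties":{"linear":{"type":"array"},"rot":{"type":"array"},"hand":{"type":"array"},"squeeze":{"type":"number"}},"required":["linear","rot","hand"]}

```bash
ls; mkdir -p pics
cat > h.py <<'E'
from station import *
import numpy as np, cv2
from scipy.spatial.transform import Rotation as R
def K(c):
    f=200/np.tan(np.radians(c['fov_y'])/2); return np.array([[f,0,c['cx']],[0,f,c['cy']],[0,0,1.]])
def Rq(q): return R.from_quat([q[1],q[2],q[3],q[0]])
def toW(name,p):
    c=calibration(name); return Rq(c['orientation']).apply(np.atleast_2d(p))+np.array(c['origin'])
def px2w(name,uv,d):
    c=calibration(name); uv=np.asarray(uv,float).reshape(-1,1,2)
    n=cv2.undistortPoints(uv,K(c),np.array(c['distortion'])).reshape(-1,2)
    d=np.asarray(d,float).reshape(-1,1); return toW(name,np.hstack([n*d,d]))
def w2px(name,p):
    c=calibration(name); q=Rq(c['orientation']).inv().apply(np.atleast_2d(p)-np.array(c['origin']))
    return cv2.projectPoints(q,np.zeros(3),np.zeros(3),K(c),np.array(c['distortion']))[0].reshape(-1,2)
E
python3 - <<'E'
from h import *
for n in ("top","side"):
    im,d=get_image(n); cv2.imwrite(f"pics/{n}0.png",im); np.save(f"{n}0.npy",d); print(n,calibration(n))
    for t in ("tray","chisel32","chisel6","chisel25","chisel12","chisel25_tip","chisel12_tip","lane_left","lane_right"):
        for r in pinpoint(n,t)[:4]:
            w=toW(n,r['xyz'])[0]; print(n,t,round(r['conf'],2),w.round(3),w2px(n,w)[0].round())
print(read_state())
E
```

```text
pics
top {'fov_y': 50.19880048368084, 'cx': 318.571792240534, 'cy': 197.1153483945202, 'distortion': array([0.00822286, 0.        , 0.        , 0.        , 0.        ]), 'origin': array([0.25984895, 0.01916182, 1.38341063]), 'orientation': array([ 0.05845669, -0.70387891,  0.7058677 , -0.05374103])}
top tray 0.85 [0.53  0.211 0.003] [263. 183.]
top chisel32 0.97 [ 0.482 -0.176  0.004] [381. 197.]
top chisel32 0.87 [ 0.172 -0.318  0.005] [429. 294.]
top chisel32 0.85 [0.197 0.298 0.001] [234. 286.]
top chisel32 0.82 [ 0.535 -0.344  0.004] [432. 180.]
top chisel6 0.97 [ 0.482 -0.176  0.004] [381. 197.]
top chisel6 0.87 [ 0.172 -0.318  0.005] [429. 294.]
top chisel6 0.85 [0.197 0.298 0.001] [234. 286.]
top chisel6 0.82 [ 0.535 -0.344  0.004] [432. 180.]
top chisel25 0.97 [ 0.482 -0.176  0.004] [381. 197.]
top chisel25 0.87 [ 0.172 -0.318  0.005] [429. 294.]
top chisel25 0.85 [0.197 0.298 0.001] [234. 286.]
top chisel25 0.82 [ 0.535 -0.344  0.004] [432. 180.]
top chisel12 0.97 [ 0.482 -0.176  0.004] [381. 197.]
top chisel12 0.87 [ 0.172 -0.318  0.005] [429. 294.]
top chisel12 0.85 [0.197
[... 2051 characters left out ...]
me': 1.0, 'joint_pos': array([-1.41211079,  0.47698856,  0.0223629 ,  1.55541924, -0.01152574,
        1.10931556, -0.08312546]), 'qvel': array([ 7.82051501e-04,  1.33015342e-03,  4.17666539e-04, -5.58471680e-04,
       -6.33541614e-04, -8.09009313e-05, -1.46130602e-03]), 'tau': array([ 2.61306087e-05, -5.82729077e+01,  1.53275449e+00, -2.72929770e+01,
       -5.44802821e-02,  1.01899766e-02,  1.94086726e-05]), 'eef_pos': array([0.17791648, 0.65113029, 0.22266272]), 'orientation': array([ 0.56204897, -0.42903882,  0.56207577,  0.42906582]), 'ft_force': array([ 0.44893713,  0.41535221, -0.21009219]), 'wrist_torque': array([ 0.04835472,  0.00680523, -0.01231   ]), 'width': 0.08785526193758766}
```

View pics/top0.png

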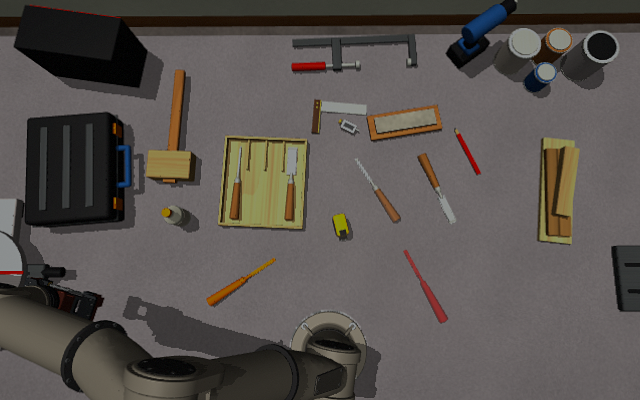

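View pics/side0.png

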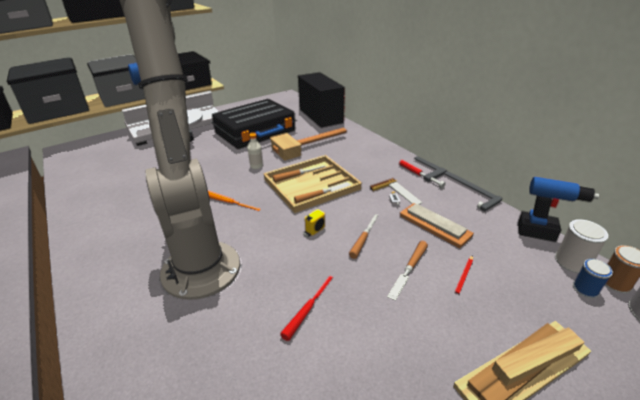

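The top view shows the tray at (264,183): the 6 is on its left at (238,183), the 32 on its right at (291,183), and both edges point up (+x). Could be taken for the 12: brown (381,197), orange look-alike (234,286), red look-alike (429,294). The brown one with the narrow blade is the 12. The wide brown one at (432,180) is the 25.

Run:
```python
from h import *
im,d=get_image("top")
a=cv2.resize(im[130:240,330:490],None,fx=5,fy=5,interpolation=cv2.INTER_CUBIC); cv2.imwrite("pics/crop1.png",a)
for n in ("top","side"):
    if n=="side": im,d=get_image(n)
    for t,z in (("tray",0),("chisel12",0),("chisel25",0),("chisel6",0),("chisel32",0)):
        for r in cut_out(n,t)[:7]:
            m=r['pixels']; v,u=np.nonzero(m&(d>0))
            w=px2w(n,np.c_[u,v],d[v,u])
            if t!="tray":
                if t!="chisel12":break
                c=w[:,:2].mean(0); U,S,V=np.linalg.svd(w[:,:2]-c,full_matrices=False); s=(w[:,:2]-c)@V[0]
                print(n,t,round(r['conf'],2),len(u),"c",c.round(3),"ang",np.degrees(np.arctan2(V[0,1],V[0,0])).round(1),"ends",(c+s.min()*V[0]).round(3),(c+s.max()*V[0]).round(3),"zmax",w[:,2].max().round(3))
            else:
                q=w[w[:,2]>0.026][:,:2]; print(n,t,round(r['conf'],2),len(u),cv2.minAreaRect((q*1000).astype(np.float32)), w[:,2].max())
```

```text
top tray 0.6 6511 ((529.6435546875, 208.7066650390625), (270.859130859375, 297.3266296386719), 87.1142807006836) 0.040831068854509045
top chisel12 0.86 399 c [0.487 0.295] ang 177.4 ends [0.645 0.288] [0.408 0.299] zmax 0.042
top chisel12 0.61 432 c [ 0.164 -0.317] ang -153.5 ends [ 0.299 -0.25 ] [ 0.09  -0.354] zmax 0.034
top chisel12 0.59 488 c [ 0.489 -0.168] ang -148.6 ends [ 0.611 -0.093] [ 0.402 -0.221] zmax 0.037
top chisel12 0.58 542 c [ 0.507 -0.355] ang -156.2 ends [ 0.617 -0.307] [ 0.395 -0.404] zmax 0.036
side tray 0.6 2797 ((528.138671875, 206.37867736816406), (274.3865966796875, 299.27093505859375), 87.13600158691406) 0.03960322372607028
side chisel12 0.91 643 c [ 0.168 -0.321] ang -152.1 ends [ 0.308 -0.247] [ 0.09  -0.362] zmax 0.03
side chisel12 0.89 270 c [0.498 0.115] ang 179.9 ends [0.644 0.115] [0.404 0.115] zmax 0.039
side chisel12 0.76 298 c [ 0.466 -0.184] ang -147.3 ends [ 0.607 -0.094] [ 0.401 -0.226] zmax 0.033
side chisel12 0.63 187 c [0.462 0.289] ang 176.9 ends [0.553 0.285] [0.405 0.293] zmax 0.035
side chisel12 0.63 281 c [0.202 0.275] ang -76.9 ends [0.173 0.399] [ 0.269 -0.015] zmax 0.284
side chisel12 0.57 562 c [ 0.499 -0.361] ang -156.8 ends [ 0.651 -0.296] [ 0.392 -0.407] zmax 0.033
```

View pics/crop1.png

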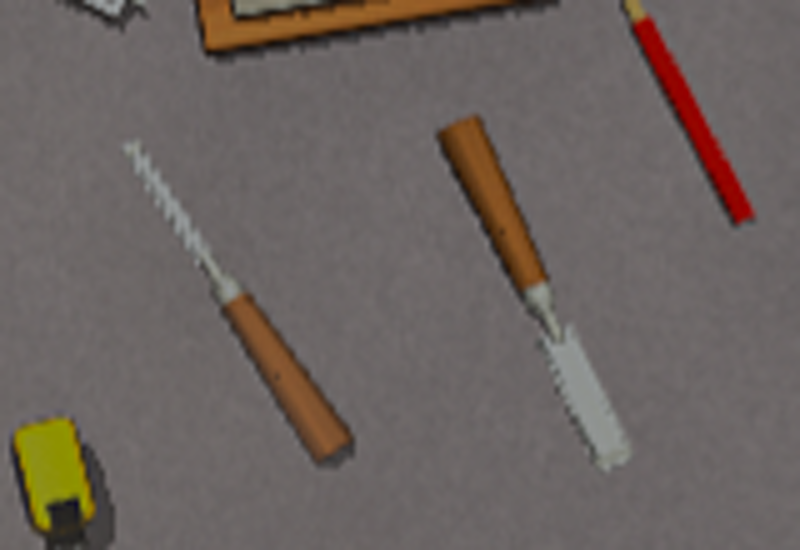

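The crop confirms it: crop (240,300) is the brown narrow-bladed 12, edge up-left, and crop (535,290) is the brown wide-bladed 25, edge down-right. The tray is centred at about (0.529, 0.208) with yaw -2.9°.

```bash
cat >> h.py <<'E'
def yaw(s): z=Rq(s['orientation']).as_matrix()[:,2]; return np.degrees(np.arctan2(z[1],z[0]))
def go(p,jaw,s=None,turn=None):
    """shift (mm) and rotvec (deg) in tool axes to reach TCP p, tool down, jaw axis at yaw jaw (deg)"""
    s=s or read_state(); T=Rq(s['orientation']); a=np.radians(jaw)
    z=np.array([np.cos(a),np.sin(a),0]); x=np.array([0,0,-1.]); G=R.from_matrix(np.c_[x,np.cross(z,x),z])
    print("lin",(T.inv().apply(np.array(p)-s['eef_pos'])*1000).round(1),"rot",(T.inv()*G).as_rotvec(degrees=True).round(1))
E
python3 - <<'E'
from h import *
s=read_state(); print(yaw(s), Rq(s['orientation']).as_matrix().round(3)); go([.5,.25,.28],122-180); go([.5,.25,.28],122)
go([.481,-.175,.12],-58);go([.481,-.175,.12],122)
E
```

```text
74.71181272929346 [[-0.    -0.965  0.264]
 [-0.     0.264  0.965]
 [-1.     0.    -0.   ]]
lin [ -57.4 -416.4 -302. ] rot [132.7  -0.    0. ]
lin [ -57.4 -416.4 -302. ] rot [-47.3  -0.   -0. ]
lin [ 102.7 -510.2 -717. ] rot [132.7  -0.    0. ]
lin [ 102.7 -510.2 -717. ] rot [-47.3  -0.   -0. ]
```

Emit:
move_arm(linear=[[-57,-416,-302],[-57,-416,-302],[-57,-416,-302],[-57,-416,-302],[-57,-416,-302],[-57,-416,-302],[-57,-416,-302],[-57,-416,-302],[-57,-416,-302],[-57,-416,-302],[-57,-416,-302],[-57,-416,-302]], rot=[[100,0,0],[100,0,0],[100,0,0],[100,0,0],[100,0,0],[100,0,0],[100,0,0],[100,0,0],[100,0,0],[100,0,0],[100,0,0],[100,0,0]], hand=[1,1,1,1,1,1,1,1,1,1,1,1], squeeze=40)

```text
time: 2.8
eef_pos: [0.5021, 0.2463, 0.2805]
orientation: [0.69, 0.159, 0.688, -0.159]
ft_force: [-0.4, 0.8, 0.2]
width: 0.0878
```

Run:
```python
from h import *
s=read_state(); print(s['time'],s['eef_pos'],yaw(s),s['joint_pos'].round(2)); go([.481,-.175,.12],-58)
```

```text
2.8 [0.50209335 0.24634513 0.28051319] -25.98126194797382 [-1.01  0.25  0.54  1.8  -0.14  1.13 -0.88]
lin [ 160.5 -388.1  165.3] rot [32.   0.1 -0.1]
```

Emit:
move_arm(linear=[[160,-388,165],[160,-388,165],[160,-388,165],[160,-388,165],[160,-388,165],[160,-388,165],[160,-388,165],[160,-388,165],[160,-388,165],[160,-388,165],[160,-388,165],[160,-388,165]], rot=[[32,0,0],[32,0,0],[32,0,0],[32,0,0],[32,0,0],[32,0,0],[32,0,0],[32,0,0],[32,0,0],[32,0,0],[32,0,0],[32,0,0]], hand=[1,1,1,1,1,1,1,1,1,1,1,1])

```text
time: 4.0
eef_pos: [0.4837, -0.1698, 0.1199]
orientation: [0.621, 0.339, 0.621, -0.338]
ft_force: [0.7, -0.4, 1.1]
width: 0.0877
```

Run:
```python
from h import *
s=read_state(); print(s['time'],s['eef_pos'],yaw(s),s['joint_pos'].round(2)); go([.482,-.175,.004],-58)
```

```text
4.0 [ 0.48365409 -0.16983737  0.11987894] -57.1895052904718 [-0.33  0.41  0.69  2.07 -0.37  0.78 -0.42]
lin [115.9  -4.3   3.5] rot [ 0.8 -0.  -0. ]
```

Emit:
move_arm(linear=[[40,0,0],[75,0,0],[95,0,0],[105,0,0],[111,0,0],[115,0,0],[115,0,0]], rot=[[0,0,0],[0,0,0],[0,0,0],[0,0,0],[0,0,0],[0,0,0],[0,0,0]], hand=[0.3,0.3,0.3,0.3,0.2,0.2,0.2])

```text
time: 4.7
eef_pos: [0.4837, -0.1708, 0.0051]
orientation: [0.621, 0.339, 0.62, -0.339]
ft_force: [-0.8, 0.5, 0.1]
width: 0.0528
```

Run:
```python
from h import *
s=read_state(); print(s['time'],s['eef_pos'],yaw(s),s['width'],s['ft_force'])
im,d=get_image("side"); u,v=w2px("side",s['eef_pos'])[0].astype(int); print(u,v)
cv2.imwrite("pics/g1.png",cv2.resize(im[v-90:v+60,u-80:u+100],None,fx=4,fy=4,interpolation=cv2.INTER_CUBIC))
```

```text
4.7 [ 0.48367717 -0.17083635  0.00513234] -57.24336517882286 0.05281107868508133 [-0.76004697  0.53654232  0.07911162]
362 238
```

View pics/g1.png

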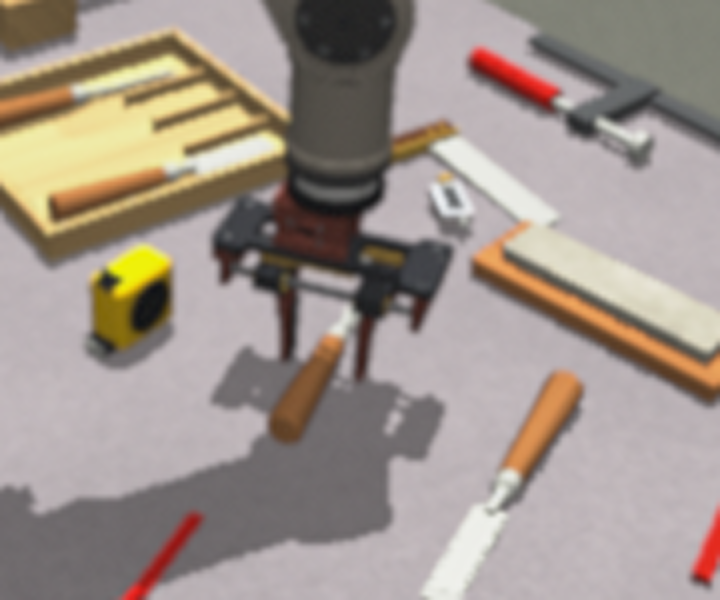

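The fingers straddle the 12's handle at crop (330,350). Close and lift.

Emit:
move_arm(linear=[[0,0,0],[0,0,0],[0,0,0],[0,0,0],[0,0,0],[-10,0,0],[-30,0,0],[-60,0,0],[-95,0,0],[-125,0,0],[-125,0,0]], rot=[[0,0,0],[0,0,0],[0,0,0],[0,0,0],[0,0,0],[0,0,0],[0,0,0],[0,0,0],[0,0,0],[0,0,0],[0,0,0]], hand=[-1,-1,-1,-1,-1,-1,-1,-1,-1,-1,-1], squeeze=40)

```text
time: 5.85
eef_pos: [0.4852, -0.1721, 0.1333]
orientation: [0.623, 0.34, 0.618, -0.338]
ft_force: [0.3, 0.5, -2.0]
width: 0.0212
```

Run:
```python
from h import *
s=read_state(); print(s['time'],s['eef_pos'],yaw(s),s['width'],s['ft_force'],s['wrist_torque'])
im,d=get_image("side"); u,v=w2px("side",s['eef_pos'])[0].astype(int); print(u,v)
cv2.imwrite("pics/g2.png",cv2.resize(im[v-60:v+60,u-80:u+80],None,fx=4,fy=4,interpolation=cv2.INTER_CUBIC))
for t in("chisel12","chisel12_tip"):
  for r in pinpoint("side",t)[:5]: print(t,r['conf'],toW("side",r['xyz'])[0].round(3))
go([.502,.239,.13],-92.9,s)
```

```text
5.85 [ 0.48516841 -0.17205345  0.13334842] -57.31785865558476 0.02119729404816019 [ 0.33178657  0.45158494 -1.96789424] [-0.11592006  0.11464061  0.01697036]
365 206
chisel12 0.74 [ 0.168 -0.319 -0.003]
chisel12 0.73 [ 0.532 -0.344  0.001]
chisel12 0.73 [0.195 0.298 0.004]
chisel12 0.6 [ 0.481 -0.174  0.126]
chisel12 0.57 [0.498 0.301 0.008]
chisel12_tip 0.8 [ 0.307 -0.251  0.001]
chisel12_tip 0.53 [ 0.394 -0.408  0.   ]
chisel12_tip 0.51 [ 0.278  0.165 -0.001]
lin [   3.3  236.1 -336.9] rot [35.6  0.1 -0.4]
```

View pics/g2.png

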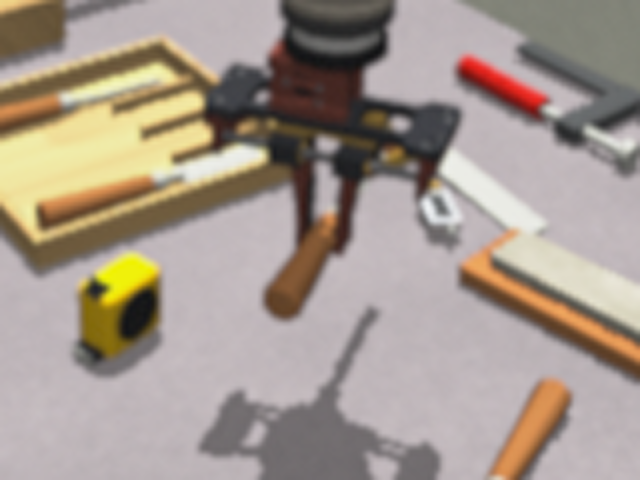

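Emit:
move_arm(linear=[[0,10,-14],[1,30,-42],[1,54,-76],[2,79,-111],[2,104,-146],[2,129,-181],[3,154,-216],[3,179,-251],[3,204,-286],[3,222,-311],[3,234,-327],[3,239,-335]], rot=[[1,0,0],[4,0,0],[8,0,0],[12,0,0],[16,0,0],[20,0,0],[24,0,0],[28,0,0],[31,0,0],[33,0,0],[35,0,0],[36,0,0]], hand=[-1,-1,-1,-1,-1,-1,-1,-1,-1,-1,-1,-1])

```text
time: 7.2
eef_pos: [0.5019, 0.2419, 0.1249]
orientation: [-0.486, -0.513, -0.486, 0.515]
ft_force: [0.5, -0.9, -2.4]
width: 0.0217
```

Run:
```python
from h import *
im,d=get_image("top")
s=read_state(); print(s['time'],s['eef_pos'],yaw(s),s['width'],s['ft_force'])
for n in ("top","side"):
 if n=="side":im,d=get_image("side");cv2.imwrite("pics/h1.png",cv2.resize(im[100:260,220:400],None,fx=4,fy=4,interpolation=cv2.INTER_CUBIC))
 for t in("chisel12","chisel12_tip"):
  for r in pinpoint(n,t)[:7]:
   w=toW(n,r['xyz'])[0]
   if w[1]>0 and w[0]>.4: print(n,t,r['conf'],w.round(3))
go([.506,.239,.055],-92.9)
```

```text
7.25 [0.50196927 0.24225914 0.1250395 ] -93.17461798660194 0.021721763429467425 [ 0.22956951  2.2610977  -0.60538433]
top chisel12 0.72 [0.502 0.292 0.008]
top chisel12 0.72 [0.497 0.242 0.124]
top chisel12 0.6 [0.497 0.119 0.012]
top chisel12_tip 0.61 [0.654 0.233 0.122]
side chisel12 0.71 [0.494 0.237 0.116]
side chisel12 0.63 [0.495 0.122 0.007]
side chisel12 0.51 [0.499 0.297 0.008]
side chisel12_tip 0.69 [0.65  0.227 0.119]
side chisel12_tip 0.63 [0.496 0.187 0.01 ]
lin [71.5  2.9 -1.3] rot [-0.5  0.   0. ]
```

View pics/h1.png

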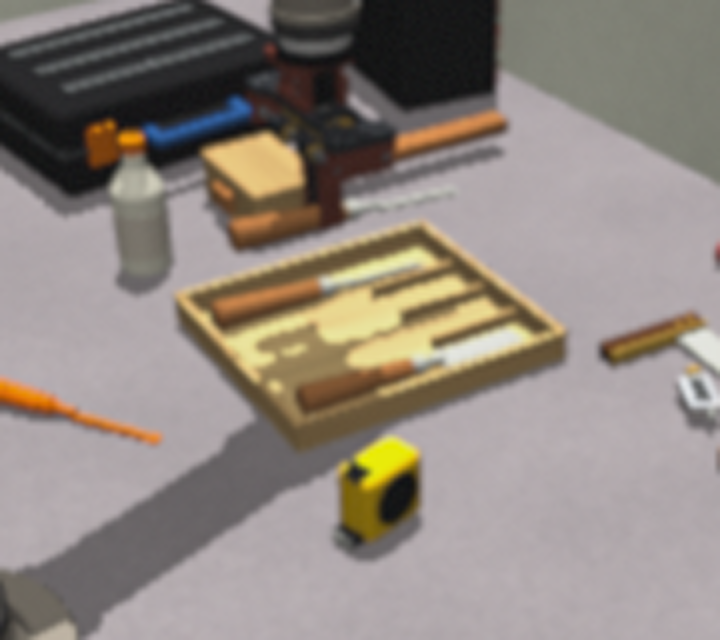

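The chisel hangs above the left inner lane, handle at crop (275,225) and blade pointing to the blade end, level and aligned. Lower it.

Emit:
move_arm(linear=[[15,3,1],[40,4,2],[65,4,2],[85,4,2],[97,4,2],[104,4,2],[109,4,2],[112,4,2],[114,4,2],[114,4,2]], rot=[[0,0,0],[0,0,0],[0,0,0],[0,0,0],[0,0,0],[0,0,0],[0,0,0],[0,0,0],[0,0,0],[0,0,0]], hand=[-1,-1,-1,-1,-1,-1,-1,-1,-1,-1])

```text
time: 8.5
eef_pos: [0.5072, 0.2379, 0.0129]
orientation: [0.486, 0.514, 0.485, -0.514]
ft_force: [-0.2, -0.0, -1.2]
width: 0.0214
```

Run:
```python
from h import *
s=read_state(); print(s['time'],s['eef_pos'],yaw(s),s['width'],s['ft_force'],s['wrist_torque'])
im,d=get_image("side");cv2.imwrite("pics/h2.png",cv2.resize(im[120:240,240:390],None,fx=5,fy=5,interpolation=cv2.INTER_CUBIC))
for t in("chisel12","chisel12_tip"):
  for r in pinpoint("side",t)[:7]:
   w=toW("side",r['xyz'])[0]
   if w[1]>0 and w[0]>.4: print(t,r['conf'],w.round(3))
```

```text
8.5 [0.50719179 0.23785668 0.0129266 ] -93.27708151231504 0.02138512384411029 [-0.1569492  -0.04063424 -1.21422238] [-0.00020962  0.16004054 -0.01148083]
chisel12 0.83 [0.492 0.123 0.004]
chisel12 0.67 [0.5   0.299 0.008]
chisel12 0.61 [0.5   0.239 0.006]
chisel12_tip 0.67 [0.656 0.227 0.005]
```

View pics/h2.png

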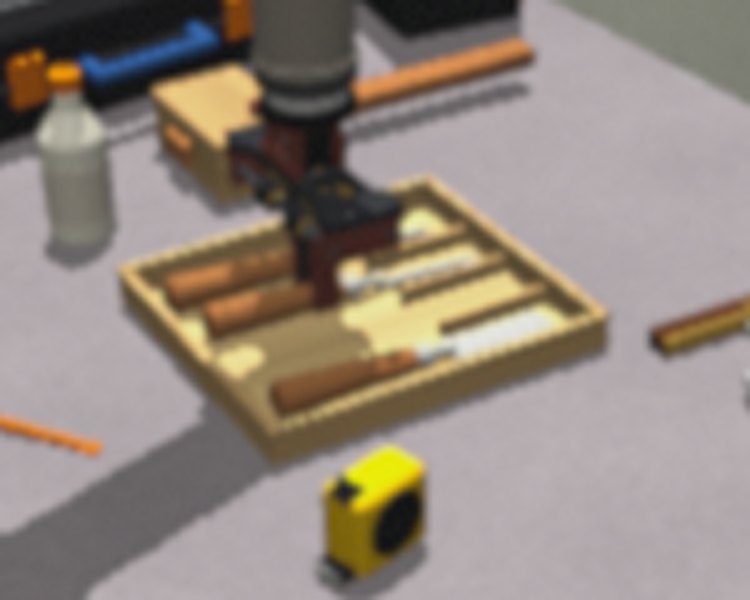

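The 12 is in the left inner lane, about 2 mm above the floor and clear of the dividers. Lower those last millimetres, open partway and rise.

Emit:
move_arm(linear=[[1,0,0],[2,0,0],[3,0,0],[3,0,0]], rot=[[0,0,0],[0,0,0],[0,0,0],[0,0,0]], hand=[-1,-1,-1,-1])

```text
time: 9.05
eef_pos: [0.5071, 0.2378, 0.0107]
orientation: [0.485, 0.514, 0.486, -0.514]
ft_force: [-3.8, -1.1, 12.4]
width: 0.0213
```

Contact at 12 N, so it is on the floor. Release.

Emit:
move_arm(linear=[[0,0,0],[0,0,0],[0,0,0],[-8,0,0],[-25,0,0],[-55,0,0],[-95,0,0],[-130,0,0],[-130,0,0]], rot=[[0,0,0],[0,0,0],[0,0,0],[0,0,0],[0,0,0],[0,0,0],[0,0,0],[0,0,0],[0,0,0]], hand=[-0.1,-0.1,-0.1,-0.1,-0.1,-0.1,-0.1,0.2,0.2])

```text
time: 9.95
eef_pos: [0.5101, 0.2384, 0.1451]
orientation: [0.486, 0.517, 0.485, -0.511]
ft_force: [0.6, -0.6, -0.8]
width: 0.0513
```

Run:
```python
from h import *
s=read_state(); print(s['time'],s['eef_pos'],yaw(s),s['joint_pos'].round(2),s['width'],s['ft_force'])
im,d=get_image("side")
for t in("chisel12","chisel12_tip","chisel25_tip"):
  for r in pinpoint("side",t)[:7]:
   w=toW("side",r['xyz'])[0]
   print(t,r['conf'],w.round(3))
go([.534,-.345,.14],-66.3,s)
```

```text
9.95 [0.5100882  0.23835572 0.14509115] -93.33585609399748 [-1.19  0.5   0.85  1.95 -0.49  0.9  -1.72] 0.05128488345632902 [ 0.63853941 -0.57351182 -0.84539038]
chisel12 0.8 [ 0.536 -0.344 -0.   ]
chisel12 0.77 [ 0.168 -0.316 -0.004]
chisel12 0.72 [0.494 0.119 0.007]
chisel12 0.7 [0.499 0.299 0.007]
chisel12 0.57 [0.196 0.3   0.004]
chisel12 0.51 [0.502 0.237 0.002]
chisel12_tip 0.8 [0.654 0.229 0.006]
chisel12_tip 0.73 [ 0.311 -0.249 -0.   ]
chisel12_tip 0.47 [0.282 0.165 0.002]
chisel25_tip 0.84 [ 0.393 -0.407  0.005]
chisel25_tip 0.23 [0.525 0.209 0.003]
lin [  2.4  57.8 581. ] rot [-27.   -0.2  -0.5]
```

The 12 sits at (0.502, 0.237) with its tip at (0.654, 0.229), on the lane's centre line. Now the 25.

Emit:
move_arm(linear=[[0,5,50],[0,10,100],[0,15,150],[1,20,200],[1,25,250],[1,30,300],[1,35,350],[2,40,400],[2,45,450],[2,50,500],[2,55,550],[2,58,580]], rot=[[-2,0,0],[-5,0,0],[-7,0,0],[-10,0,0],[-12,0,0],[-15,0,0],[-17,0,0],[-20,0,0],[-22,0,0],[-25,0,0],[-27,0,0],[-27,0,0]], hand=[0.3,0.3,0.3,0.3,0.3,0.3,0.3,0.3,0.3,0.3,0.3,0.3])

```text
time: 11.35
eef_pos: [0.5297, -0.3487, 0.1364]
orientation: [0.591, 0.387, 0.592, -0.388]
ft_force: [0.2, 0.2, 0.0]
width: 0.0571
```

Emit:
move_arm(linear=[[0,0,0],[0,0,0]], rot=[[0,0,0],[0,0,0]], hand=[0.3,0.3])

```text
time: 11.55
eef_pos: [0.5304, -0.3449, 0.1362]
orientation: [0.591, 0.387, 0.593, -0.387]
ft_force: [0.9, 1.2, -1.1]
width: 0.0571
```

Run:
```python
from h import *
s=read_state(); print(s['time'],s['eef_pos'],yaw(s),s['joint_pos'].round(2),s['width'])
go([.534,-.345,.005],-66.3,s)
```

```text
11.55 [ 0.53044479 -0.34486261  0.13617105] -66.4033025280098 [-0.01  0.59  0.69  1.77 -0.45  0.95 -0.29] 0.05710634654225837
lin [131.2   3.4   1.8] rot [-0.1 -0.1  0.1]
```

Emit:
move_arm(linear=[[40,3,1],[75,3,1],[100,3,1],[115,3,1],[125,3,1],[131,3,1],[131,3,1]], rot=[[0,0,0],[0,0,0],[0,0,0],[0,0,0],[0,0,0],[0,0,0],[0,0,0]], hand=[0.3,0.3,0.3,0.3,0.3,0.3,0.3])

```text
time: 12.25
eef_pos: [0.535, -0.3441, 0.0066]
orientation: [0.592, 0.387, 0.592, -0.386]
ft_force: [0.3, -0.7, 0.1]
width: 0.0572
```

Run:
```python
from h import *
s=read_state(); print(s['time'],s['eef_pos'],yaw(s),s['width'],s['ft_force'])
im,d=get_image("side"); u,v=w2px("side",s['eef_pos'])[0].astype(int)
cv2.imwrite("pics/g3.png",cv2.resize(im[v-60:v+60,u-80:u+80],None,fx=4,fy=4,interpolation=cv2.INTER_CUBIC))
```

```text
12.25 [ 0.53500051 -0.3440987   0.00664458] -66.2620402494196 0.057199024067951236 [ 0.29629596 -0.69721613  0.12246554]
```

View pics/g3.png

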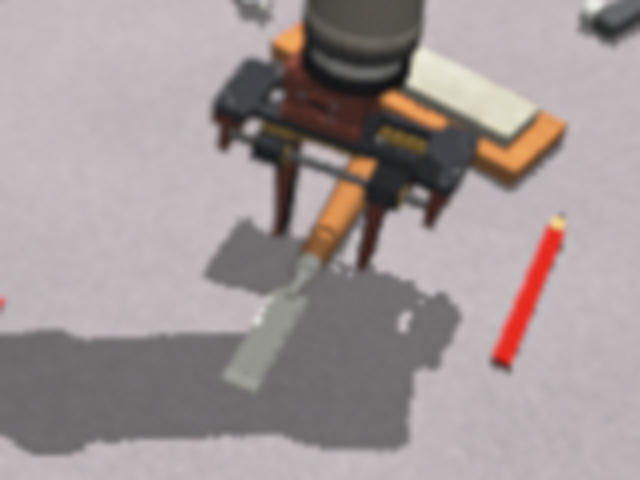

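The fingers straddle the 25's handle, crop (335,215), with its blade free below. Close and lift.

Emit:
move_arm(linear=[[1,0,0],[2,0,0],[2,0,0],[2,0,0],[2,0,0],[-8,0,0],[-30,0,0],[-60,0,0],[-95,0,0],[-125,0,0],[-125,0,0]], rot=[[0,0,0],[0,0,0],[0,0,0],[0,0,0],[0,0,0],[0,0,0],[0,0,0],[0,0,0],[0,0,0],[0,0,0],[0,0,0]], hand=[-1,-1,-1,-1,-1,-1,-1,-1,-1,-1,-1], squeeze=45)

```text
time: 13.4
eef_pos: [0.5367, -0.3464, 0.1364]
orientation: [0.595, 0.387, 0.589, -0.387]
ft_force: [-0.2, 0.1, -1.6]
width: 0.022
```

Run:
```python
from h import *
s=read_state(); print(s['time'],s['eef_pos'],yaw(s),s['width'],s['ft_force'],s['joint_pos'].round(2))
im,d=get_image("side")
for t in("chisel25","chisel25_tip"):
  for r in pinpoint("side",t)[:6]: 
   w=toW("side",r['xyz'])[0]
   if w[2]>.05: print(t,r['conf'],w.round(3))
go([.50,.182,.135],87.1,s); go([.53,-.10,.135],10,s)
```

```text
13.4 [ 0.53669887 -0.3463965   0.13637552] -66.32225556812293 0.021973044831668235 [-0.16901057  0.14202802 -1.62793519] [-0.01  0.59  0.69  1.77 -0.45  0.94 -0.29]
chisel25 0.96 [ 0.534 -0.346  0.134]
chisel25_tip 0.8 [ 0.397 -0.41   0.13 ]
lin [  -0.7  178.6 -498.7] rot [-153.4    0.5    0.4]
lin [   0.5   92.8 -228.3] rot [-76.3   0.5  -0. ]
```

Emit:
move_arm(linear=[[0,4,-10],[0,11,-28],[0,20,-48],[0,28,-68],[0,36,-88],[0,44,-108],[0,52,-128],[0,60,-148],[0,68,-168],[0,77,-188],[0,85,-208],[0,93,-228]], rot=[[-3,0,0],[-9,0,0],[-15,0,0],[-22,0,0],[-29,0,0],[-36,0,0],[-43,0,0],[-50,0,0],[-57,0,0],[-64,0,0],[-70,0,0],[-76,0,0]], hand=[-1,-1,-1,-1,-1,-1,-1,-1,-1,-1,-1,-1])

```text
time: 14.75
eef_pos: [0.5269, -0.0965, 0.1305]
orientation: [0.703, -0.062, 0.705, 0.063]
ft_force: [-0.0, -0.2, -1.6]
width: 0.0214
```

Run:
```python
from h import *
s=read_state(); print(s['time'],s['eef_pos'],yaw(s),s['width'],s['ft_force'],s['joint_pos'].round(2))
go([.50,.182,.135],87.1,s)
```

```text
14.75 [ 0.52687986 -0.0965002   0.1304553 ] 10.14113958501533 0.021416122188443354 [-0.04342147 -0.24328955 -1.61039069] [-0.22  0.38  0.35  1.99 -0.18  0.8   0.41]
lin [ -4.4 278.9  22.6] rot [-77.   -0.1  -0.1]
```

Emit:
move_arm(linear=[[0,12,1],[-1,36,3],[-1,62,5],[-2,88,7],[-2,114,9],[-3,140,11],[-3,166,13],[-4,192,15],[-4,218,17],[-4,244,20],[-4,264,22],[-4,279,23]], rot=[[-3,0,0],[-9,0,0],[-15,0,0],[-22,0,0],[-29,0,0],[-36,0,0],[-43,0,0],[-50,0,0],[-57,0,0],[-64,0,0],[-71,0,0],[-77,0,0]], hand=[-1,-1,-1,-1,-1,-1,-1,-1,-1,-1,-1,-1])

```text
time: 15.95
eef_pos: [0.5029, 0.1819, 0.1349]
orientation: [0.512, -0.487, 0.513, 0.487]
ft_force: [0.2, -0.1, -2.0]
width: 0.0218
```

Emit:
move_arm(linear=[[0,0,0],[0,0,0]], rot=[[0,0,0],[0,0,0]], hand=[-1,-1])

```text
time: 16.15
eef_pos: [0.5034, 0.1797, 0.135]
orientation: [0.514, -0.485, 0.515, 0.485]
ft_force: [0.4, 0.2, -1.5]
width: 0.0219
```

Run:
```python
from h import *
im,d=get_image("top")
s=read_state(); print(s['time'],s['eef_pos'],yaw(s),s['width'],s['ft_force'])
for n in ("top","side"):
 if n=="side":im,d=get_image("side");cv2.imwrite("pics/h3.png",cv2.resize(im[100:260,220:400],None,fx=4,fy=4,interpolation=cv2.INTER_CUBIC))
 for t in("chisel25","chisel25_tip"):
  for r in pinpoint(n,t)[:8]:
   w=toW(n,r['xyz'])[0]
   if w[1]>0 and w[0]>.4: print(n,t,r['conf'],w.round(3))
go([.500,.182,.055],87.1)
```

```text
16.2 [0.50361183 0.17911467 0.1351472 ] 86.5138776478107 0.021510084198357843 [ 0.16564356  0.7707915  -1.59681294]
top chisel25 0.7 [0.501 0.291 0.005]
top chisel25_tip 0.44 [0.659 0.175 0.13 ]
side chisel25 0.7 [0.504 0.178 0.131]
side chisel25 0.6 [0.499 0.298 0.009]
side chisel25 0.57 [0.5   0.236 0.004]
side chisel25_tip 0.64 [0.658 0.167 0.132]
lin [80.6  4.1  2. ] rot [-0.5 -0.   0. ]
```

View pics/h3.png

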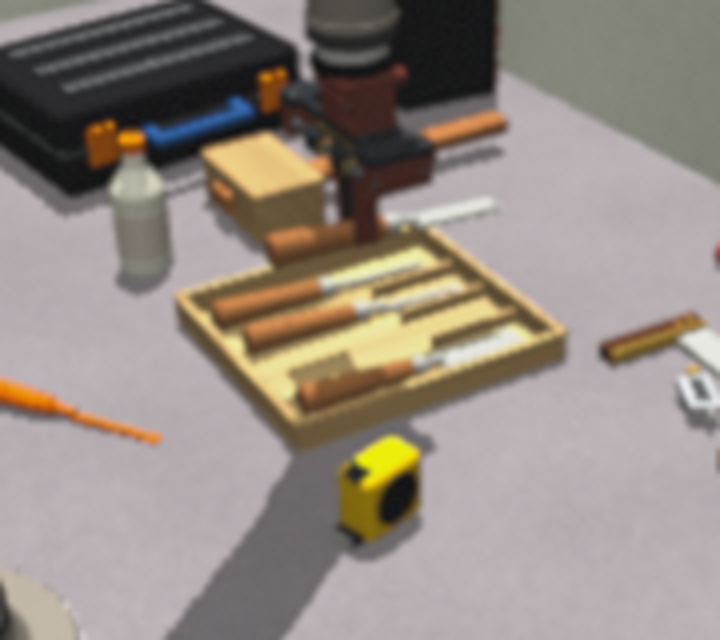

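Both measurements agree: the 25 hangs level over the right inner lane at crop (320,240), about 2 mm off centre. The 12 lies in its lane.

Emit:
move_arm(linear=[[15,2,1],[45,3,2],[72,3,2],[93,3,2],[107,3,2],[115,3,2],[120,3,2],[122,3,2],[124,3,2],[124,3,2]], rot=[[0,0,0],[0,0,0],[0,0,0],[0,0,0],[0,0,0],[0,0,0],[0,0,0],[0,0,0],[0,0,0],[0,0,0]], hand=[-1,-1,-1,-1,-1,-1,-1,-1,-1,-1])

```text
time: 17.45
eef_pos: [0.5014, 0.1829, 0.0121]
orientation: [0.515, -0.486, 0.514, 0.485]
ft_force: [0.1, 0.5, -1.7]
width: 0.0217
```

Emit:
move_arm(linear=[[1,0,0],[2,0,0],[2,0,0]], rot=[[0,0,0],[0,0,0],[0,0,0]], hand=[-1,-1,-1])

```text
time: 17.75
eef_pos: [0.5014, 0.183, 0.0107]
orientation: [0.515, -0.486, 0.514, 0.485]
ft_force: [-2.6, -1.7, 7.4]
width: 0.0217
```

Contact. Release and rise, then check.

Emit:
move_arm(linear=[[0,0,0],[0,0,0],[0,0,0],[-8,0,0],[-25,0,0],[-55,0,0],[-100,0,0],[-150,0,0],[-200,0,0],[-200,0,0],[-200,0,0]], rot=[[0,0,0],[0,0,0],[0,0,0],[0,0,0],[0,0,0],[0,0,0],[0,0,0],[0,0,0],[0,0,0],[0,0,0],[0,0,0]], hand=[-0.1,-0.1,-0.1,-0.1,-0.1,-0.1,-0.1,-0.1,-0.1,-0.1,-0.1])

```text
time: 18.85
eef_pos: [0.5015, 0.183, 0.2112]
orientation: [0.515, -0.486, 0.513, 0.485]
ft_force: [-0.2, 0.2, -0.9]
width: 0.0392
```

Run:
```python
from h import *
s=read_state(); print(s['time'],s['eef_pos'],s['width'],s['ft_force'])
c,a=np.array([.529,.209]),np.radians(-2.9); M=np.array([[np.cos(a),np.sin(a)],[-np.sin(a),np.cos(a)]])
for n in ("top","side"):
 im,d=get_image(n)
 if n=="side":cv2.imwrite("pics/f.png",cv2.resize(im[140:240,245:385],None,fx=5,fy=5,interpolation=cv2.INTER_CUBIC))
 for t in("chisel25","chisel25_tip","chisel12_tip"):
  for r in pinpoint(n,t)[:8]:
   w=toW(n,r['xyz'])[0]
   if w[1]>0 and w[0]>.4: print(n,t,round(r['conf'],2),"tray xy mm",(M@(w[:2]-c)*1000).round(),"z",w[2].round(3))
```

```text
18.85 [0.50150564 0.18300857 0.21115013] 0.039200338185157224 [-0.20160453  0.24389272 -0.8622901 ]
top chisel25 0.75 tray xy mm [-28. -94.] z 0.013
top chisel25 0.57 tray xy mm [-32.  83.] z 0.003
top chisel25_tip 0.71 tray xy mm [ 232. -162.] z -0.001
top chisel25_tip 0.41 tray xy mm [129. -27.] z 0.011
side chisel25 0.67 tray xy mm [-30. -29.] z 0.009
side chisel25 0.65 tray xy mm [-36.  90.] z 0.009
side chisel25 0.61 tray xy mm [-32. -90.] z 0.006
side chisel25 0.54 tray xy mm [-31.  29.] z 0.003
side chisel25_tip 0.67 tray xy mm [126. -30.] z 0.008
side chisel12_tip 0.75 tray xy mm [-34.  90.] z 0.007
side chisel12_tip 0.47 tray xy mm [123.  26.] z 0.007
```

View pics/f.png

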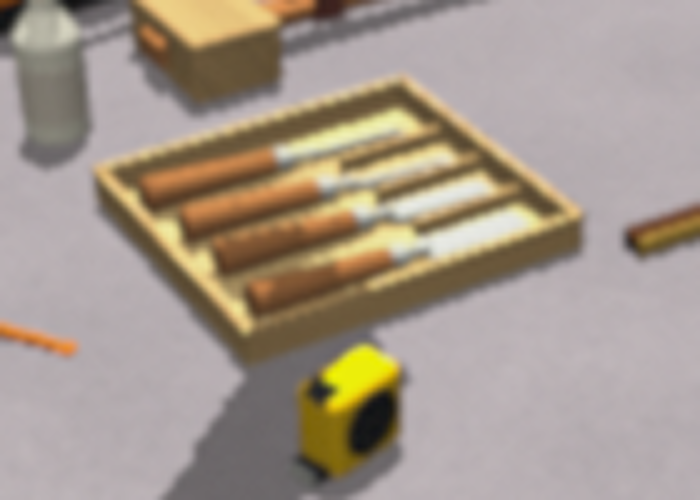

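All four lie in order 6, 12, 25, 32, straight in their lanes with the blades to the same end.

```bash
python3 -c "
from station import *
print(sign_off())"
```

```text
the job is handed in; nothing more can be done
None
```

I laid the 12 mm chisel in the left inner lane next to the 6 and the 25 mm chisel in the right inner lane next to the 32. I lowered each until light floor contact (12 N and 7 N), released it, raised the arm clear and handed the job in at about 19 s. The hand-in gave no verdict.

- **Last side-camera check, tray frame:**

| Chisel | Origin (x, y) mm | Tip (x, y) mm |
|---|---|---|
| 25 | (-30, -29) | (126, -30) |
| 12 | (-31, +29) | (123, +26) |

  Origins and tips read 3–9 mm above the bench. The picture shows all four chisels straight, in width order, with their edges the same way.
- **Tray chisels:** the 6 and the 32 read where they were at the start, within the networks' error.
- **Bystanders:** I never moved towards them, but I checked them only by eye.
- **Top camera:** the gripper was partly in the way, so it confirmed only the 25's tip, at (129, -27). It also gave one stray tip reading out on the open bench, at tray (232, -162), which I took as a false hit.

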